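Draw out the toaster's crumb tray with the hook

ROBOT

A 7-joint arm with a two-finger parallel gripper is mounted at the origin on a cart in front of the work surface, level with it; the furniture and walls round the work are solid. World frame = base frame: x ahead of the robot, y to its left, z up, the work surface at z = 0. Lengths are in m, angles in rad, forces in N, time in s.
With the tool pointing down it reaches from about 0.4 to 0.925 m from the base axis. Payload 4.1 kg.
Tool frame: the origin (TCP) lies at the very end of the fingers, on their centre line; the grasp point (between the pads) lies 19 mm behind it; z points along the fingers, y is the direction in which the jaws open and shut (so a half turn about z gives the same grasp; the last joint's range is limited). The gripper opens to 85 mm and grips with 20 to 120 N. Pads are 22 mm wide; open, the fingers measure 114 mm over their backs; the gripper's body (76 mm by 85 mm) begins 54 mm behind the grasp point. The pads swing forward as they close: fully open they stand 13 mm farther back than shut.
Start: joints at [1.08, 0.398, 0.045, 1.537, -0.019, 1.207, -0.051], TCP at [0.248, -0.601, 0.231] pointing down, gripper open.
Joint ranges: [-2.82, 2.82], [-0.49, 2.23], [-1.37, 1.46], [0, 2.46], [-1.36, 4.5], [0.23, 2], [-2.94, 2.94]. Speed limits (rad/s): [2.57, 2.57, 3.14, 3.14, 3.14, 3.14, 3.14].

INTERFACE

Orientations are given as a unit quaternion [x, y, z, w].
In Python, from bench import * gives the robot as it stands.
- The arm moves only by the shell command python3 -m creep 'ROWS' [OPENING] [FORCE]. ROWS is JSON, one flat list of numbers, 6 for each row, row after row: the shift along the tool's x, y, z normalised to -1 to 1, where 1 is 20 cm, then the turn, a rotation vector about the tool's x, y, z normalised to -1 to 1, where 1 is 45 degrees. In form: [dx, dy, dz, rx, ry, rz, dx, dy, dz, rx, ry, rz, ...]. A call has 1 to 12 rows; each row is the pose to reach, as a shift and turn from the pose measured when the call began, along the tool's axes at that moment; what a row does not reach only later rows make up. A row lasts 1/10 s, in which the tool goes at most 50 mm and 8.59 degrees, less where a joint would pass 70% of its speed; a pose out of reach is approached as far as the arm can. A call with a number of a shift or a turn outside -1 to 1 is refused whole. A call with a gripper value outside its range is refused whole. OPENING is the closure, from -1 (fully open) to 1 (shut), so that 0 is half open, set as the call begins (- or left out, the last holds). The fingers move at their own pace and stop on an object; FORCE is the grip in N (left out, the last holds). Time passes only in rows, so rows that repeat a pose let the fingers close. It gives the time, the measured TCP pose, the force and the opening at its end, in the units of the state.
- get_obs(): the state, without advancing time (a new reading comes with each control period).
- get_image(name): name is "scene" or "side" or "wrist"; returns a dict with "frame" (420x560x3 uint8, red, green, blue), "fx", "fy", "cx", "cy" (pixels), "world_to_cam" (4x4, takes a point from world to camera coordinates). Camera axes: x right, y down, z forward; pixel columns grow to the right and rows downward; lengths in m; the calibration is good to about 2 mm. The wrist camera is an equidistant fisheye: a pixel r from the principal point sees the ray r / f radians off the axis. A picture is of the moment at which its call begins. There is no depth.
- hand_in(): hands the job in, once; it reports no verdict.
The state is a dict: "clock": time; "qpos": joint angles; "qd": joint speeds; "effort": joint torques, N m; "eef_pos": TCP position; "orientation": TCP orientation; "force": force on the tool from outside, world axes, zero at the start; "torque": the same for the moment, N m; "finger_gap": finger opening in m.
Only numpy, scipy, OpenCV 4.12 (cv2) and the standard library are available. Lean on these libraries where they do the work, as an engineer would, in place of code of your own. Each camera call takes 0.05 s, during which the arm holds its last target.

TASK

Take the wooden-handled hook from its rest, put its tip down into the finger hole of the toaster's crumb tray and with it draw the tray straight out, gently, until it comes up against its stop; pull it firmly, but not hard, against the stop for about half a second. Then unhook, leave the tray out and lay the hook back in the forks of its rest. Touch the tray and toaster with the hook only, and leave the other things on the counter alone.

Things in the scene. Friction and masses are not known exactly. Their poses are not given: they have to be found in the camera images.
- hook_grip (a point): Centre of the hook's handle: grasp here. Brown wooden handle 100 (own x) x 20 (y) x 24 mm (z); a 9 mm steel rod runs on level from its front end and turns straight down. Axes are the hook's: x from handle to hook, z up. 0.1 to 0.2 kg. It starts in its rest, handle level, centre 60 mm above the counter.
- hook_tip (a point): Lower end of the hook's turned-down tip (round, 9 mm thick): 100 mm ahead of the handle's centre along the hook's x and 40 mm below it.
- hook: The hook as a whole; its origin is the handle's centre, the same point as hook_grip.
- hook_rest: Fixed grey rest, base 125 x 70 x 8 mm, origin under its centre; the hook points along its x, handle centre 60 mm above the origin. Two forks (8 mm thick, 40 mm before and behind the centre) carry the handle's underside 48 mm up; inside they are 27 mm wide, flaring to 40 mm at their tops 72 mm up. Fingers go between the forks (72 mm of free handle).
- toaster: Fixed low stainless four-slot toaster, 200 (x) x 240 (y) x 157 mm, on feet; origin on the counter under its centre. Its front, with two dials, looks along its own -x, the way the crumb tray slides out. It stands turned up to 0.2 rad.
- crumb_tray: Sliding tray under the toaster, 190 x 214 mm, 0.5 kg. Slides out along the toaster's -x only; friction about 2.5 N. Starts in or ajar by up to 65 mm. Its solid stop is hidden and differs each time: 50 to 95 mm farther out than the start. A firm pull there is 8 to 15 N between hook and tray (at least 6); over 22 N at any time bends the hook. Origin of no use: see tray_hole.
- tray_hole (a point): Centre of the round finger hole, 20 mm across, at the upper face of the tray's front tongue, 42 mm above the counter. The tongue is a level steel plate 5 mm thick, 64 mm wide, jutting 46 mm from the tray's front; below it is free down to the counter. Axes as the toaster's. The hook's tip goes straight down through the hole; it is in when its end is over 8 mm (up to 22 mm) below this point.
- spice_jar: Bystander: red spice jar with a white lid, 58 mm wide, 94 mm high; origin under its centre.
- ramekin_1: Bystander: small fluted white ramekin, 68 mm wide, 41 mm high; origin under its centre.
- tongs: Bystander: steel tongs lying flat, 315 x 62 x 35 mm; origin under the centre.
- deli_tub_1: Bystander: orange deli tub with a white lid, 84 mm wide, 72 mm high; origin under its centre.
Things that resemble listed ones, but are neither listed nor needed, are in the scene too. Leave any turquoise look-alike of the hook alone.

How it is judged:
By the outcome, as a careful person would: the job done as asked, in the order asked, and still so for the second after the job is handed in, with the robot touching nothing.
It also fails if it takes over 54 s, if anything falls off the work surface, if the arm or the gripper's body presses on something with over 40 N, if the wrist force passes 120 N, or if a joint passes its speed limit or range.

## Working session

There is one attempt and no reset: what is moved stays moved. The work goes in short steps, Python scripts to look and compute and a shell command to move; the robot and the scene stay as the last step left them, time stands still between calls to the robot, and variables do not carry over. Pictures are saved under pics/ and viewed, and the job is handed in when it is done.

```bash
mkdir -p pics; ls; python3 - <<'E'
from bench import *
import cv2
print(get_obs())
for n in ["scene","side","wrist"]:
    d=get_image(n); cv2.imwrite(f"pics/{n}0.png",d["frame"][:,:,::-1]); print(n,d["fx"],d["fy"],d["cx"],d["cy"],d["world_to_cam"])
E
```

```text
pics
{'clock': 0.0, 'qpos': array([ 1.08000758,  0.39919565,  0.04503591,  1.53789657, -0.0186763 ,
        1.20692059, -0.0507092 ]), 'qd': array([0.00063996, 0.00028769, 0.00145302, 0.00036166, 0.00036865,
       0.00017107, 0.00124683]), 'effort': array([-2.33115052e-04, -4.75120211e+01,  1.36454858e+00, -2.54219002e+01,
        1.15493659e-02,  9.33313917e-03,  6.47842995e-06]), 'eef_pos': array([ 0.2479601 , -0.60014248,  0.2302538 ]), 'orientation': array([ 9.80862861e-01,  1.94697325e-01, -2.72763682e-04, -9.61668236e-04]), 'force': array([-0.44356103, -0.66605579, -0.46292418]), 'torque': array([ 0.01261203, -0.002816  , -0.04807093]), 'finger_gap': 0.08529545980421072}
scene 515.7340185861193 515.7340185861193 275.0492463336209 205.498959687515 [[-0.67591727 -0.73650415  0.02640969  0.33297032]
 [-0.32419716  0.26496411 -0.90812456  0.30847526]
 [ 0.66183989 -0.62237903 -0.41786637  0.86266713]
 [ 0.          0.          0.          1.        ]]
side 516.6664573907932 516.6664573907932 281.04599259901715 210.9580562030774 [[-0.99612682  0.08714152 -0.01173517  0.64155987]
 [ 0.08039181  0.84854012 -0.52298836  0.05592627]
 [-0.03561624 -0.52190614 -0.85225904  1.42427319]
 [ 0.          0.          0.          1.        ]]
wrist 325.19226210127806 325.19226210127806 284.3246400395598 207.23144911898257 [[ 0.38147933 -0.92437575 -0.00172898 -0.6479317 ]
 [-0.89003578 -0.36781142  0.26935305 -0.03558804]
 [-0.24961937 -0.10121376 -0.96303995  0.3791363 ]
 [ 0.          0.          0.          1.        ]]
```

View pics/scene0.png

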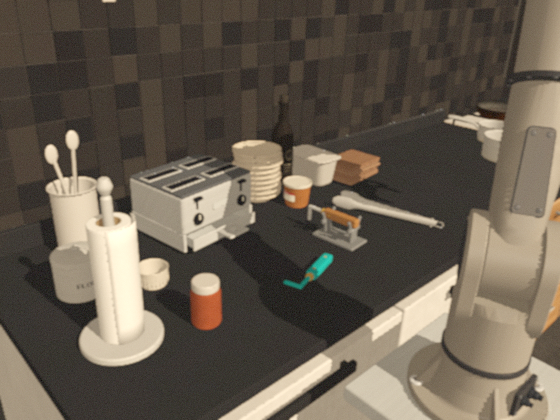

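View pics/side0.png

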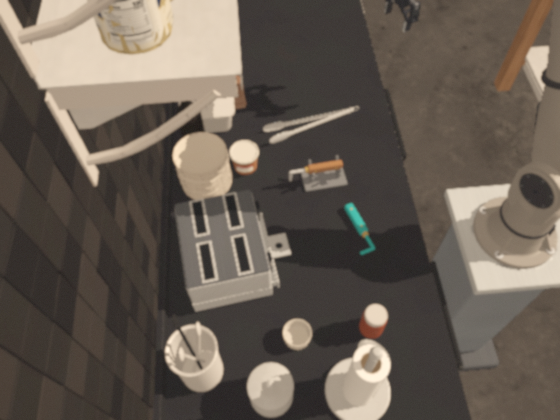

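View pics/wrist0.png

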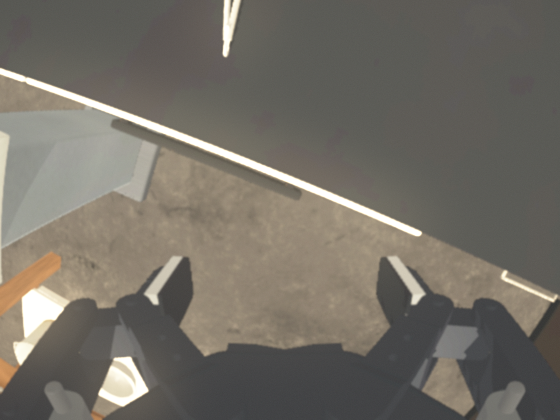

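```bash
python3 - <<'E'
import cv2
a=cv2.imread("pics/side0.png");b=cv2.imread("pics/scene0.png")
cv2.imwrite("pics/c1.png",cv2.resize(a[140:210,270:370],None,fx=8,fy=8,interpolation=cv2.INTER_CUBIC))
cv2.imwrite("pics/c2.png",cv2.resize(a[190:310,170:300],None,fx=5,fy=5,interpolation=cv2.INTER_CUBIC)[:600])
cv2.imwrite("pics/c3.png",cv2.resize(b[190:260,290:390],None,fx=8,fy=8,interpolation=cv2.INTER_CUBIC))
cv2.imwrite("pics/c4.png",cv2.resize(b[190:265,170:270],None,fx=8,fy=8,interpolation=cv2.INTER_CUBIC))
E
```

```text
(no output)
```

View pics/c1.png

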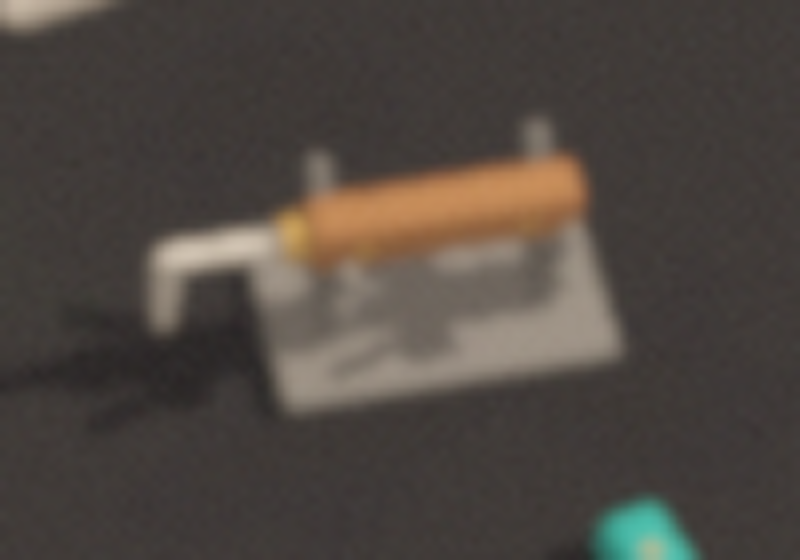

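View pics/c2.png

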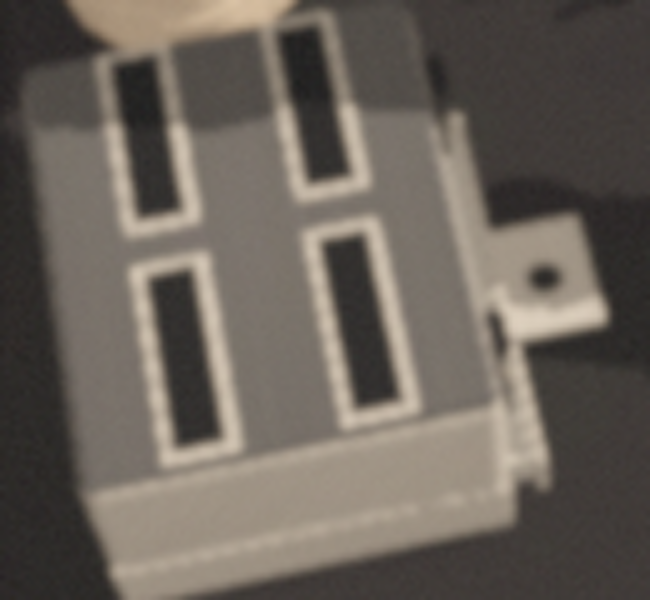

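View pics/c3.png

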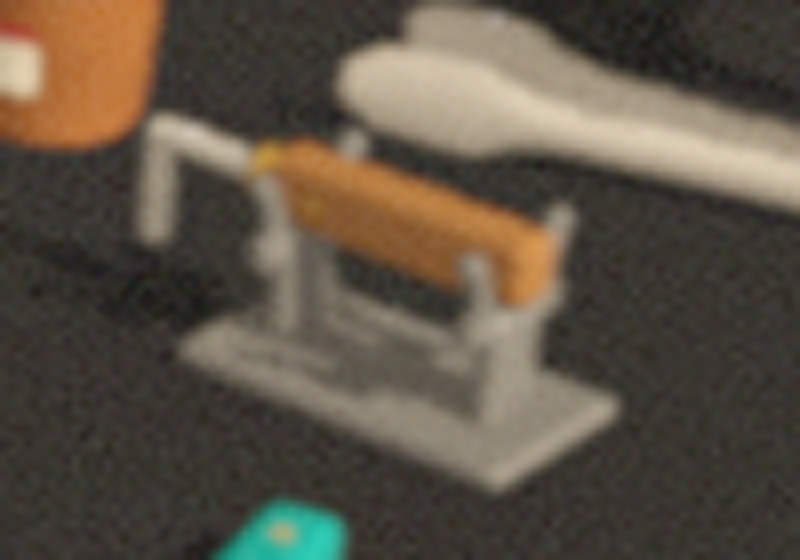

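View pics/c4.png

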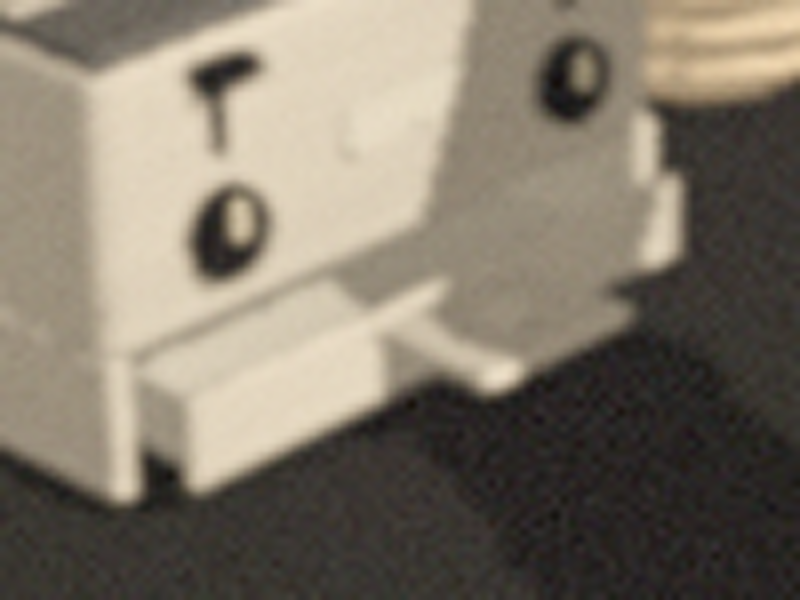

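```bash
cat > h.py <<'E'
import numpy as np
from bench import *
def cam(n,d=None):
    d=d or get_image(n); W=np.array(d["world_to_cam"]); return d,W
import json
K={"scene":(515.734,275.049,205.499,np.array([[-0.67591727,-0.73650415,0.02640969,0.33297032],[-0.32419716,0.26496411,-0.90812456,0.30847526],[0.66183989,-0.62237903,-0.41786637,0.86266713]])),
"side":(516.666,281.046,210.958,np.array([[-0.99612682,0.08714152,-0.01173517,0.64155987],[0.08039181,0.84854012,-0.52298836,0.05592627],[-0.03561624,-0.52190614,-0.85225904,1.42427319]]))}
def ray(n,u,v):
    f,cx,cy,W=K[n]; R,t=W[:,:3],W[:,3]
    return -R.T@t, R.T@np.array([(u-cx)/f,(v-cy)/f,1])
def onz(n,u,v,z):
    o,d=ray(n,u,v); return o+d*(z-o[2])/d[2]
def tri(p,q,n1="side",n2="scene"):
    o1,d1=ray(n1,*p);o2,d2=ray(n2,*q)
    s=np.linalg.lstsq(np.c_[d1,-d2],o2-o1,rcond=None)[0]
    a,b=o1+s[0]*d1,o2+s[1]*d2
    return (a+b)/2,np.linalg.norm(a-b)
def proj(n,P):
    f,cx,cy,W=K[n]; c=W[:,:3]@np.array(P)+W[:,3]; return f*c[0]/c[2]+cx,f*c[1]/c[2]+cy
E
python3 - <<'E'
from h import *
import cv2
np.set_printoptions(precision=4,suppress=True)
S=lambda x,y:(270+x/8-.44,140+y/8-.44)
C=[S(285,408),S(622,350),S(585,212),S(252,275)]
P=[onz("side",*c,.008) for c in C]; print("base",np.array(P))
print(np.mean(P,0),[np.linalg.norm(P[i]-P[i-1]) for i in range(4)])
for i,j in((1,0),(2,3)): e=P[j]-P[i]; print("yaw",np.arctan2(e[1],e[0]))
Q=lambda x,y:(290+x/8-.44,190+y/8-.44)
print("bend",tri(S(158,250),Q(160,128)),"tip",tri(S(165,328),Q(154,238)))
print("ends",tri(S(578,185),Q(540,250)),tri(S(310,230),Q(290,175)))
T=lambda x,y:(170+x/5-.4,190+y/5-.4)
h=onz("side",*T(544,278),.042);print("hole top",h, "mid",onz("side",*T(544,278),.0395))
t=[onz("side",*T(*c),.042) for c in((489,233),(578,213),(605,303),(508,325))]
print(np.array(t),np.mean(t,0))
for i,j in((0,1),(3,2),(0,3),(1,2)): e=t[j]-t[i]; print(np.arctan2(e[1],e[0]),np.linalg.norm(e))
# toaster top
t=[onz("side",*T(*c),.157) for c in((22,72),(90,492),(500,408),(410,8))]
print(np.array(t),np.mean(t,0))
for i,j in((0,1),(1,2),(3,2),(0,3)): e=t[j]-t[i]; print(np.arctan2(e[1],e[0]),np.linalg.norm(e))
for n in("side","scene"):
    im=cv2.imread(f"pics/{n}0.png"); hsv=cv2.cvtColor(im,cv2.COLOR_BGR2HSV)
    m=cv2.inRange(hsv,(5,110,110),(18,255,255)); x0,y0,x1,y1=(300,150,350,180) if n=="side" else(320,200,362,230)
    k=np.zeros_like(m);k[y0:y1,x0:x1]=m[y0:y1,x0:x1]; ys,xs=np.nonzero(k); print(n,len(xs),xs.mean(),ys.mean(), cv2.minAreaRect(np.c_[xs,ys].astype(np.float32)))
E
```

```text
base [[ 0.5579 -0.1833  0.008 ]
 [ 0.433  -0.1969  0.008 ]
 [ 0.4371 -0.2598  0.008 ]
 [ 0.5634 -0.2431  0.008 ]]
[ 0.4978 -0.2208  0.008 ] [np.float64(0.06002329318632365), np.float64(0.1256337303221563), np.float64(0.06307969823880898), np.float64(0.12743993312173327)]
yaw 0.10837426792209162
yaw 0.13195521395633134
bend (array([ 0.6003, -0.2205,  0.0605]), np.float64(0.0013142580580703567)) tip (array([ 0.5975, -0.2159,  0.0212]), np.float64(0.004629709930783108))
ends (array([ 0.4488, -0.2299,  0.0694]), np.float64(0.004403847873625916)) (array([ 0.5455, -0.2236,  0.062 ]), np.float64(0.0024484185662215744))
hole top [0.651  0.0047 0.042 ] mid [0.6509 0.0034 0.0395]
[[ 0.6779 -0.0249  0.042 ]
 [ 0.6295 -0.0327  0.042 ]
 [ 0.6204  0.0225  0.042 ]
 [ 0.672   0.0306  0.042 ]] [ 0.65   -0.0011  0.042 ]
-2.983545564943493 0.04896748290725341
-2.9860907068722233 0.0522864779459719
1.6760739264342837 0.05580903625772513
1.7355591797086878 0.05586568700850017
[[ 0.9055 -0.0755  0.157 ]
 [ 0.8698  0.1555  0.157 ]
 [ 0.6803  0.131   0.157 ]
 [ 0.7091 -0.0956  0.157 ]] [0.7912 0.0289 0.157 ]
1.7242709792045308 0.2337954005011788
-3.01288387052707 0.19102915836456036
1.697129595124178 0.22841354112410964
-3.0397864441240223 0.19743275356863238
side 335 324.0537313432836 165.76417910447762 ((323.982666015625, 165.8872833251953), (9.807689666748047, 38.16635513305664), 81.25383758544922)
scene 361 340.8171745152355 216.83379501385042 ((339.9862976074219, 216.86985778808594), (39.911033630371094, 10.767786026000977), 20.556045532226562)
```

```bash
cat >> h.py <<'E'
from scipy.spatial.transform import Rotation as Ro
np.set_printoptions(precision=4,suppress=True)
def plan(p,yaw,o=None):
    o=o or get_obs(); R=Ro.from_quat(o["orientation"]); 
    T=Ro.from_rotvec([0,0,yaw])*Ro.from_rotvec([np.pi,0,0])
    d=R.inv().apply(np.array(p)-o["eef_pos"])/.2; r=(R.inv()*T).as_rotvec()/(np.pi/4)
    print("clock %.2f"%o["clock"],"pos",o["eef_pos"],"yaw %.4f"%np.arctan2(*R.as_matrix()[[1,0],[0,0]]),"gap %.4f"%o["finger_gap"],"F",o["force"])
    print("shift",np.round(d,4),"turn",np.round(r,4))
def wray(d,u,v):
    W=np.array(d["world_to_cam"]);R,t=W[:3,:3],W[:3,3]
    x,y=(u-d["cx"])/d["fx"],(v-d["cy"])/d["fy"]; th=np.hypot(x,y)
    c=np.array([x/th*np.sin(th),y/th*np.sin(th),np.cos(th)]); return -R.T@t,R.T@c
def wonz(d,u,v,z):
    o,r=wray(d,u,v); return o+r*(z-o[2])/r[2]
def wproj(d,P):
    W=np.array(d["world_to_cam"]); c=W[:3,:3]@np.array(P)+W[:3,3]; th=np.arctan2(np.hypot(c[0],c[1]),c[2]); k=d["fx"]*th/np.hypot(c[0],c[1])
    return d["cx"]+k*c[0],d["cy"]+k*c[1]
E
python3 - <<'E'
from h import *
d=get_image("wrist");W=d["world_to_cam"];print("campos",-W[:3,:3].T@W[:3,3],"axis",W[2,:3])
print(onz("side",323.98,165.9,.064),onz("scene",340,216.9,.06))
plan([.46,-.24,.24],.115)
E
```

```text
campos [ 0.3102 -0.5737  0.3737] axis [-0.2495 -0.1015 -0.963 ]
[ 0.5011 -0.2249  0.064 ] [ 0.5035 -0.2328  0.06  ]
clock 0.20 pos [ 0.2481 -0.6004  0.2307] yaw 0.3919 gap 0.0851 F [ 0.6123  0.2429 -0.3891]
shift [ 1.6675 -1.2608 -0.0454] turn [-0.0015  0.0003  0.3525]
```

```bash
python3 -m creep '[0.15,-0.12,0,0,0,0.08, 0.35,-0.28,0,0,0,0.18, 0.55,-0.42,0,0,0,0.28, 0.7,-0.54,0,0,0,0.35, 0.82,-0.62,0,0,0,0.35, 0.82,-0.62,0,0,0,0.35]' -1 60 && python3 -c "
from h import *
plan([.46,-.24,.26],.115)"
```

```text
clock: 0.8
eef_pos: [0.356, -0.4184, 0.2308]
orientation: [0.998, 0.063, 0.001, -0.002]
force: [-0.0, 0.9, 0.6]
finger_gap: 0.0856
clock 0.80 pos [ 0.356  -0.4184  0.2308] yaw 0.1255 gap 0.0856 F [-0.0035  0.9381  0.632 ]
shift [ 0.6279 -0.8206 -0.1423] turn [-0.0041 -0.0019  0.0134]
```

```bash
python3 -m creep '[0.15,-0.2,-0.04,0,0,0.01, 0.3,-0.4,-0.07,0,0,0.01, 0.45,-0.6,-0.1,0,0,0.01, 0.56,-0.74,-0.13,0,0,0.01, 0.62,-0.82,-0.14,0,0,0.01, 0.62,-0.82,-0.14,0,0,0.01, 0.62,-0.82,-0.14,0,0,0.01]' && python3 -c "
from h import *
import cv2,pickle
d=get_image('wrist');pickle.dump(d,open('w1.pkl','wb'));cv2.imwrite('pics/w1.png',d['frame'][:,:,::-1])
plan([.46,-.24,.26],.115)"
```

```text
clock: 1.5
eef_pos: [0.4578, -0.2417, 0.2594]
orientation: [0.998, 0.058, 0.0, -0.001]
force: [-0.5, -0.2, 0.2]
finger_gap: 0.0854
clock 1.55 pos [ 0.4573 -0.2424  0.2592] yaw 0.1148 gap 0.0851 F [ 0.1403 -0.665  -0.8828]
shift [ 0.015  -0.0104 -0.004 ] turn [-0.0032 -0.0003 -0.0002]
```

View pics/w1.png

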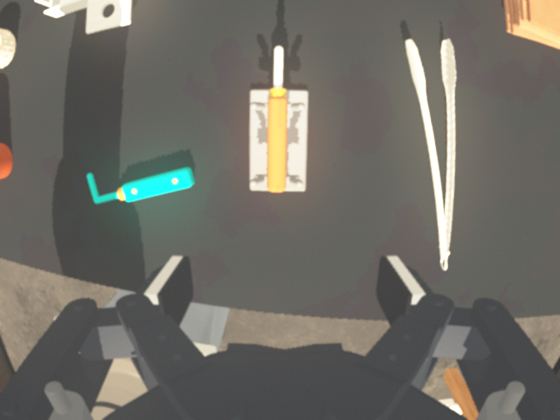

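```bash
python3 - <<'E'
from h import *
import pickle,cv2
d=pickle.load(open('w1.pkl','rb'))
im=d['frame'][:,:,::-1].copy()
cv2.imwrite('pics/w1a.png',cv2.resize(im[30:210,230:330],None,fx=3.3,fy=3.3,interpolation=cv2.INTER_CUBIC))
cv2.imwrite('pics/w1b.png',cv2.resize(im[0:60,40:150],None,fx=7,fy=7,interpolation=cv2.INTER_CUBIC))
hsv=cv2.cvtColor(im,cv2.COLOR_BGR2HSV)
m=cv2.inRange(hsv,(8,120,120),(24,255,255));m[:,:255]=0;m[:,300:]=0;m[:80]=0;m[210:]=0
for r in range(90,200,8):
    x=np.nonzero(m[r])[0]
    if len(x): c=(x[0]+x[-1])/2; print(r,x[0],x[-1],wonz(d,c,r,.072))
for c in((249.5,90.5),(307.5,90.5),(305.5,191),(251,190.5)): print(wonz(d,*c,.008))
print("rod end",wonz(d,279,48,.064))
E
```

```text
90 270 285 [ 0.5527 -0.2224  0.072 ]
98 270 285 [ 0.5446 -0.2234  0.072 ]
106 269 285 [ 0.5364 -0.2238  0.072 ]
114 269 285 [ 0.5283 -0.2247  0.072 ]
122 269 285 [ 0.5202 -0.2257  0.072 ]
130 268 286 [ 0.5122 -0.2266  0.072 ]
138 268 285 [ 0.504 -0.227  0.072]
146 268 285 [ 0.4959 -0.2279  0.072 ]
154 268 285 [ 0.4877 -0.2289  0.072 ]
162 268 285 [ 0.4795 -0.2298  0.072 ]
170 268 285 [ 0.4712 -0.2307  0.072 ]
178 268 284 [ 0.4629 -0.2311  0.072 ]
186 268 284 [ 0.4545 -0.2321  0.072 ]
[ 0.5542 -0.187   0.008 ]
[ 0.5619 -0.2559  0.008 ]
[ 0.4389 -0.269   0.008 ]
[ 0.4317 -0.2014  0.008 ]
rod end [ 0.5981 -0.2185  0.064 ]
```

View pics/w1a.png

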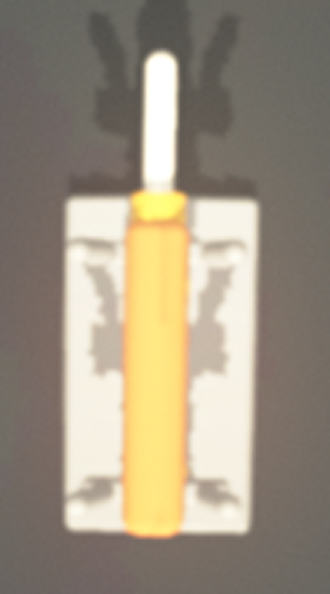

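View pics/w1b.png

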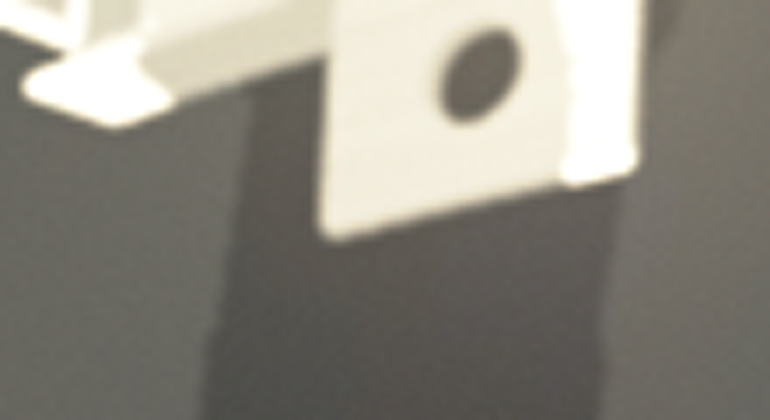

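```bash
python3 -m creep '[0.1,-0.04,0.1,0,0,-0.01, 0.2,-0.06,0.3,0,0,-0.01, 0.21,-0.05,0.5,0,0,-0.01, 0.21,-0.05,0.65,0,0,-0.01, 0.21,-0.05,0.7,0,0,-0.01, 0.21,-0.05,0.7,0,0,-0.01, 0.21,-0.05,0.7,0,0,-0.01]' && python3 -c "
from h import *
import cv2,pickle
d=get_image('wrist');pickle.dump(d,open('w2.pkl','wb'));cv2.imwrite('pics/w2.png',d['frame'][:,:,::-1])
plan([.4975,-.2275,.041],.107)"
```

```text
clock: 2.25
eef_pos: [0.4984, -0.2288, 0.1205]
orientation: [0.998, 0.06, 0.001, -0.001]
force: [-0.0, -0.9, 1.3]
finger_gap: 0.0854
clock 2.30 pos [ 0.4989 -0.2286  0.1211] yaw 0.1212 gap 0.0857 F [ 0.3782 -0.0214  0.8584]
shift [-0.0074 -0.0062  0.4004] turn [-0.0007 -0.004   0.0181]
```

View pics/w2.png

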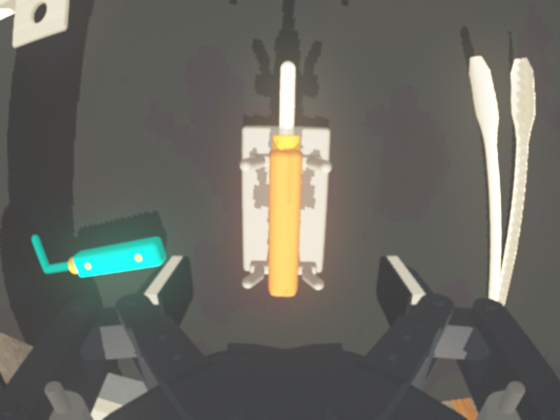

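```bash
python3 - <<'E'
from h import *
import pickle,cv2
d=pickle.load(open('w2.pkl','rb'))
hsv=cv2.cvtColor(d['frame'],cv2.COLOR_RGB2HSV)
m=cv2.inRange(hsv,(8,120,120),(24,255,255));m[:,:255]=0;m[:,310:]=0;m[:145]=0;m[310:]=0
for r in range(150,300,20):
    x=np.nonzero(m[r])[0]
    if len(x): c=(x[0]+x[-1])/2; print(r,x[0],x[-1],wonz(d,c,r,.072))
for c in((283,296.5),(287,136)): print(wonz(d,*c,.07))
print("rod end",wonz(d,288,62,.064))
E
python3 -m creep '[0,-0.005,0.15,0,0,0.018, 0,-0.005,0.25,0,0,0.018, 0,-0.005,0.34,0,0,0.018, 0,-0.005,0.39,0,0,0.018, 0,-0.005,0.4,0,0,0.018, 0,-0.005,0.4,0,0,0.018]'
```

```text
150 273 298 [ 0.5468 -0.2226  0.072 ]
170 270 300 [ 0.5349 -0.2238  0.072 ]
190 269 300 [ 0.5227 -0.225   0.072 ]
210 269 299 [ 0.5102 -0.2262  0.072 ]
230 269 298 [ 0.4972 -0.2274  0.072 ]
250 269 297 [ 0.4837 -0.2287  0.072 ]
270 269 296 [ 0.4694 -0.2301  0.072 ]
290 269 296 [ 0.4543 -0.2319  0.072 ]
[ 0.448 -0.233  0.07 ]
[ 0.5551 -0.2225  0.07  ]
rod end [ 0.6004 -0.2177  0.064 ]
clock: 2.9
eef_pos: [0.4998, -0.2279, 0.042]
orientation: [0.999, 0.053, 0.002, -0.0]
force: [-0.3, 0.3, -0.4]
finger_gap: 0.0853
```

```bash
python3 -m creep '[0,0,0,0,0,0, 0,0,0,0,0,0, 0,0,0,0,0,0, 0,0,0,0,0,0, 0,0,0,0,0,0, 0,0,0,0,0,0, 0,0,0,0,0,0]' 1 80; python3 -c "
from h import *
plan([.498,-.2275,.131],.107)"
```

```text
clock: 3.6
eef_pos: [0.5001, -0.2281, 0.0424]
orientation: [0.999, 0.053, 0.003, 0.0]
force: [-0.5, -0.3, 4.8]
finger_gap: 0.0189
clock 3.60 pos [ 0.5001 -0.2281  0.0424] yaw 0.1070 gap 0.0189 F [-0.5403 -0.3258  4.7929]
shift [-0.0078 -0.0037 -0.4429] turn [ 0.0007 -0.0065 -0.    ]
```

```bash
python3 -m creep '[0,0,-0.05,0,0,0, 0,0,-0.15,0,0,0, 0,0,-0.25,0,0,0, 0,0,-0.35,0,0,0, 0,0,-0.42,0,0,0, 0,0,-0.45,0,0,0, 0,0,-0.45,0,0,0]'; python3 -c "
from h import *
import cv2,pickle
for n in ('wrist','side','scene'):
  d=get_image(n);pickle.dump(d,open(n+'3.pkl','wb'));cv2.imwrite('pics/'+n+'3.png',d['frame'][:,:,::-1])
plan([.498,-.2275,.131],.107)"
```

```text
clock: 4.3
eef_pos: [0.4999, -0.2282, 0.133]
orientation: [0.999, 0.053, 0.003, 0.0]
force: [-0.4, 0.6, -1.3]
finger_gap: 0.0188
clock 4.45 pos [ 0.4988 -0.2278  0.1314] yaw 0.1070 gap 0.0187 F [ 0.385  -0.3662 -1.1481]
shift [-0.004  -0.0017  0.002 ] turn [-0.0005 -0.0042  0.    ]
```

View pics/wrist3.png

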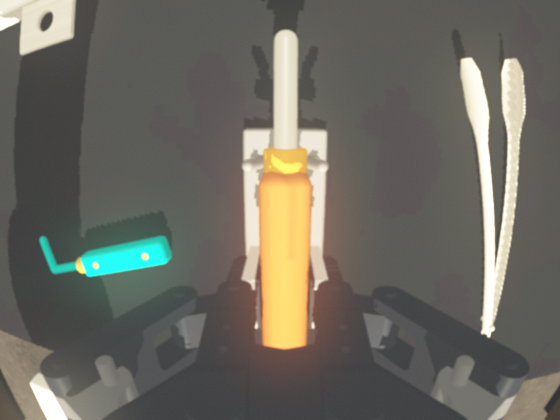

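View pics/side3.png

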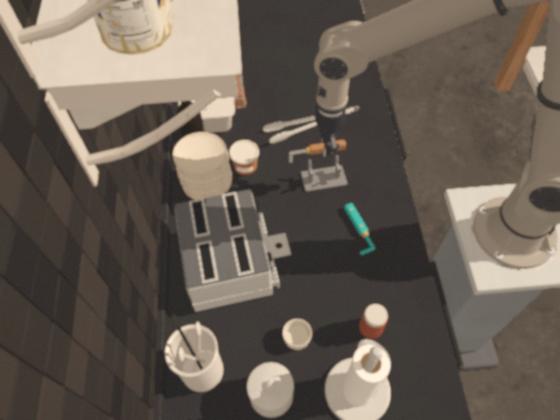

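View pics/scene3.png

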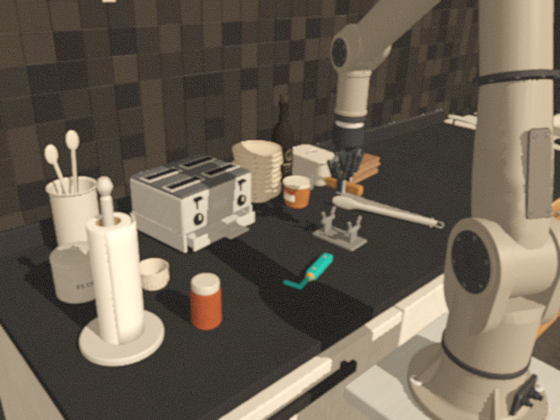

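```bash
python3 - <<'E'
from h import *
import pickle,cv2
d=pickle.load(open('w1.pkl','rb')); print("hole w1",wonz(d,108.3,10.4,.0405))
d2=pickle.load(open('wrist3.pkl','rb')); print("hole w3",wonz(d2,46,21,.0405))
print("hole side",onz("side",278.4,245.2,.0395))
# tongue corners in w1: front edge ends
for p in((330,238),(572,184),(325,60),(566,60)): print(wonz(d,40+p[0]/7-.43,p[1]/7-.43,.042))
print("rod end", wonz(d2,286,30,.133-.0415+.06+.0045))
im=d2['frame'][:,:,::-1]
cv2.imwrite('pics/w3a.png',cv2.resize(im[0:60,0:100],None,fx=8,fy=8,interpolation=cv2.INTER_CUBIC))
# slots in side
import cv2
E
```

```text
hole w1 [0.649  0.0005 0.0405]
hole w3 [0.6493 0.0006 0.0405]
hole side [0.6509 0.0034 0.0395]
[0.6198 0.0277 0.042 ]
[ 0.626  -0.0238  0.042 ]
[0.6556 0.0361 0.042 ]
[ 0.6499 -0.0181  0.042 ]
rod end [ 0.6002 -0.2172  0.156 ]
```

View pics/w3a.png

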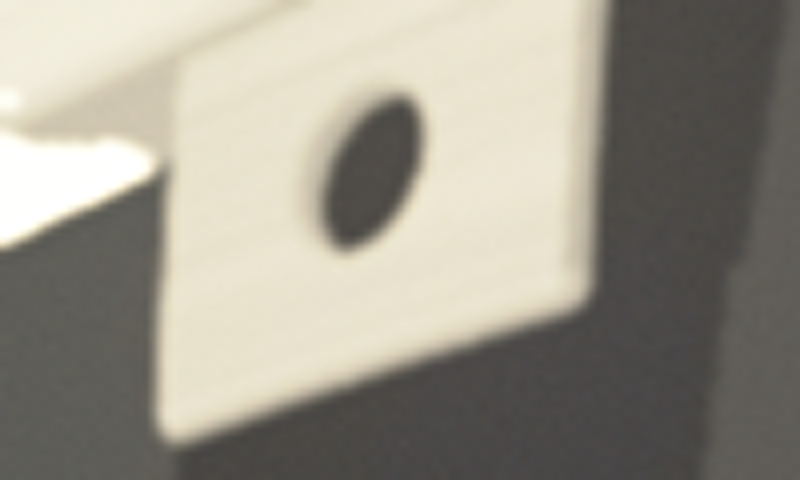

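```bash
python3 - <<'E'
from h import *
import cv2
im=cv2.imread("pics/side0.png"); g=cv2.cvtColor(im,cv2.COLOR_BGR2GRAY)
sub=g[190:310,170:270]
m=(sub<45).astype(np.uint8)
n,l,s,c=cv2.connectedComponentsWithStats(m)
for i in range(1,n):
    if 60<s[i,4]<800 :
        ys,xs=np.nonzero(l==i); r=cv2.minAreaRect(np.c_[xs,ys].astype(np.float32)); b=cv2.boxPoints(r)+[170,190]
        P=[onz("side",*p,.157) for p in b]; L=max((P[1]-P[0],P[2]-P[1]),key=np.linalg.norm); print(s[i],np.arctan2(-L[0],L[1]),np.linalg.norm(L), np.mean(P,0))
plan([.508,-.02,.131],.14)
E
```

```text
[  0   0  18  23 203] 0.007837693850443675 0.06617601777787475 [ 0.8944 -0.0839  0.157 ]
[57  7  9 14 88] 0.14379358803504894 0.04247405828840404 [ 0.7632 -0.0639  0.157 ]
[24 13  8 13 80] 0.11310943014676916 0.03697172779771612 [ 0.8468 -0.055   0.157 ]
clock 4.45 pos [ 0.4988 -0.2278  0.1314] yaw 0.1070 gap 0.0187 F [ 0.385  -0.3662 -1.1481]
shift [ 0.1566 -1.028   0.0029] turn [-0.0004 -0.0042 -0.042 ]
```

```bash
python3 -m creep '[0.02,-0.15,0,0,0,-0.01, 0.06,-0.35,0,0,0,-0.02, 0.09,-0.55,0,0,0,-0.04, 0.12,-0.75,0,0,0,-0.04, 0.14,-0.9,0,0,0,-0.04, 0.15,-0.98,0,0,0,-0.04, 0.155,-1,0,0,0,-0.04, 0.155,-1,0,0,0,-0.04]'; python3 -c "
from h import *
import cv2,pickle
for n in ('wrist','side'):
  d=get_image(n);pickle.dump(d,open(n+'4.pkl','wb'));cv2.imwrite('pics/'+n+'4.png',d['frame'][:,:,::-1])
plan([.508,-.02,.131],.14)"
```

```text
clock: 5.25
eef_pos: [0.5079, -0.0255, 0.131]
orientation: [0.998, 0.07, 0.001, -0.0]
force: [0.0, -0.6, -1.1]
finger_gap: 0.0188
clock 5.35 pos [ 0.508  -0.0272  0.1311] yaw 0.1364 gap 0.0188 F [ 0.2383  0.0282 -1.5391]
shift [ 0.0048 -0.0357  0.0007] turn [ 0.0004 -0.0029 -0.0045]
```

View pics/wrist4.png

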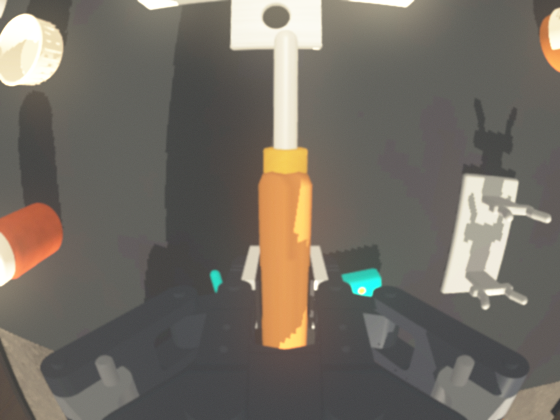

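View pics/side4.png

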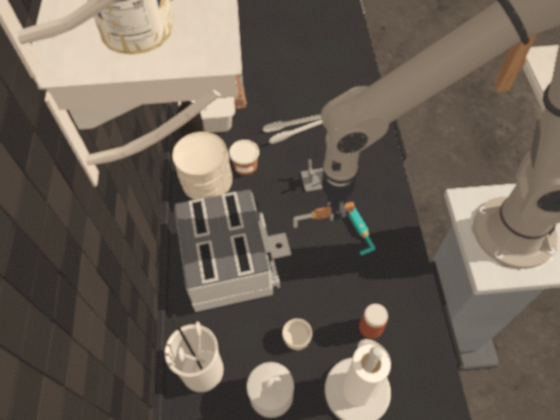

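```bash
python3 - <<'E'
from h import *
import pickle,cv2
d=pickle.load(open('wrist4.pkl','rb'))
im=d['frame'][:,:,::-1]
cv2.imwrite('pics/w4a.png',cv2.resize(im[0:70,220:340],None,fx=6.5,fy=6.5,interpolation=cv2.INTER_CUBIC))
g=cv2.cvtColor(im,cv2.COLOR_BGR2GRAY)
m=(g<150).astype(np.uint8)
s=m[0:34,250:305]; n,l,st,c=cv2.connectedComponentsWithStats(s)
for i in range(1,n): print(st[i],c[i]+[250,0])
for z in(.042,.0395,.037): print(wonz(d,*(275.3,15.8),z))
W=d["world_to_cam"]; print("cam",-W[:3,:3].T@W[:3,3])
o=get_obs(); p=o['eef_pos']; y=.1364
print("rod top end",wonz(d,286,32,p[2]+.0176+.0045), "expected tip",p[:2]+.098*np.array([np.cos(y),np.sin(y)]))
for a,b in(((231,50),(321,50)),): 
  A,B=wonz(d,*a,.042),wonz(d,*b,.042); print(A,B,np.arctan2((B-A)[0],-(B-A)[1]))
E
```

```text
[ 13   6  26  22 437] [275.6407  16.6499]
[0.6491 0.0016 0.042 ]
[0.6499 0.0018 0.0395]
[0.6507 0.002  0.037 ]
cam [ 0.5742 -0.0153  0.2743]
rod top end [ 0.6072 -0.0113  0.1532] expected tip [ 0.6051 -0.0139]
[0.6197 0.0292 0.042 ] [ 0.628  -0.0339  0.042 ] 0.13046512861542736
```

View pics/w4a.png

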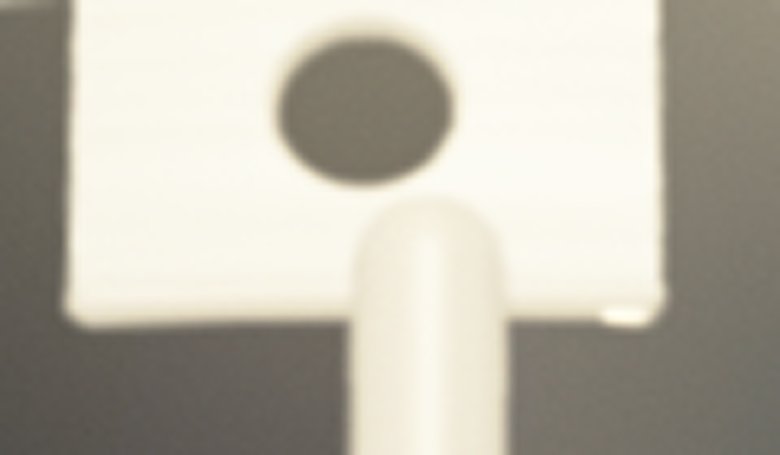

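```bash
python3 - <<'E'
from h import *
import pickle,cv2
d=pickle.load(open('wrist4.pkl','rb'))
im=d['frame'].astype(int)
p=np.array([.508,-.0272,.1311]);R=Ro.from_rotvec([0,0,.1364])*Ro.from_rotvec([np.pi,0,0])
sat=im.max(2)-im.min(2)
for r in range(55,340,20):
    if r<145:
        row=im[r,240:330].sum(1); x=np.nonzero(row>450)[0]+240; z=p[2]+.0176+.003
    elif r>180:
        x=np.nonzero(sat[r,240:330]>100)[0]+240; z=p[2]+.0176+.012
    else: continue
    P=wonz(d,(x[0]+x[-1])/2,r,z); print(r,x[0],x[-1],R.inv().apply(P-p))
E
```

```text
55 274 298 [ 0.0917 -0.0022 -0.0206]
75 274 297 [ 0.084  -0.0024 -0.0206]
95 274 297 [ 0.0763 -0.0024 -0.0206]
115 274 297 [ 0.0688 -0.0023 -0.0206]
135 273 297 [ 0.0612 -0.0025 -0.0206]
195 259 311 [ 0.0402 -0.0025 -0.0296]
215 259 310 [ 0.0327 -0.0026 -0.0296]
235 260 310 [ 0.0249 -0.0024 -0.0296]
255 261 308 [ 0.0168 -0.0026 -0.0296]
275 262 307 [ 0.0082 -0.0025 -0.0296]
295 263 306 [-0.001  -0.0025 -0.0296]
315 263 306 [-0.0109 -0.0025 -0.0296]
335 263 306 [-0.0216 -0.0025 -0.0296]
```

```bash
python3 - <<'E'
from h import *
import pickle,cv2
d=pickle.load(open('wrist4.pkl','rb'))
p=np.array([.508,-.0272,.1311]);R=Ro.from_rotvec([0,0,.1364])*Ro.from_rotvec([np.pi,0,0])
print("hole toolframe wrist",R.inv().apply(wonz(d,275.7,15.4,.042)-p))
print("rod front end",R.inv().apply(wonz(d,286,31.5,p[2]+.0176)-p))
print("hole toolframe side",R.inv().apply(onz("side",278.4,245.2,.0405)-p))
im=pickle.load(open('side4.pkl','rb'))['frame'][:,:,::-1]
cv2.imwrite('pics/s4a.png',cv2.resize(im[190:265,265:365],None,fx=8,fy=8,interpolation=cv2.INTER_CUBIC))
E
```

```text
hole toolframe wrist [ 0.144  -0.0091  0.0891]
rod front end [ 0.1019 -0.0022 -0.0176]
hole toolframe side [ 0.1458 -0.0114  0.0906]
```

View pics/s4a.png

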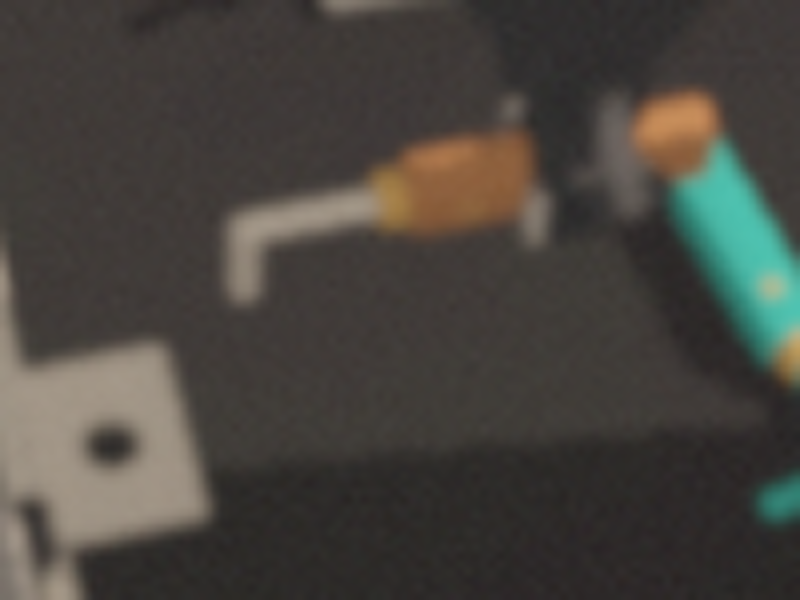

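```bash
python3 - <<'E'
from h import *
p=np.array([.508,-.0272,.1311]);R=Ro.from_rotvec([0,0,.1364])*Ro.from_rotvec([np.pi,0,0])
for v in(290,295,300):
  print(R.inv().apply(onz("side",265+243/8-.44,190+v/8-.44,.1087)-p))
print("bend top",R.inv().apply(onz("side",265+240/8-.44,190+230/8-.44,.1487)-p))
E
```

```text
[ 0.0994 -0.0019  0.0224]
[ 0.0998 -0.0037  0.0224]
[ 0.1003 -0.0055  0.0224]
bend top [ 0.1011 -0.0031 -0.0176]
```

```bash
python3 -m creep '[0.1,-0.02,0,0,0,0, 0.2,-0.038,0,0,0,0, 0.23,-0.038,0.05,0,0,0, 0.23,-0.038,0.15,0,0,0, 0.23,-0.038,0.23,0,0,0, 0.23,-0.038,0.27,0,0,0, 0.23,-0.038,0.27,0,0,0, 0.23,-0.038,0.27,0,0,0]'; python3 -c "
from h import *
import cv2,pickle
for n,b in (('wrist',(0,100,200,360)),('side',(200,280,220,340)),('scene',(170,260,180,340))):
  d=get_image(n);pickle.dump(d,open(n+'5.pkl','wb'));cv2.imwrite('pics/'+n+'5.png',cv2.resize(d['frame'][b[0]:b[1],b[2]:b[3],::-1],None,fx=5,fy=5,interpolation=cv2.INTER_CUBIC))
plan([.5537,-.0199-.0272+.0334,.0771],.1364)"
```

```text
clock: 6.15
eef_pos: [0.5527, -0.014, 0.0774]
orientation: [0.998, 0.068, 0.001, 0.0]
force: [-0.5, -1.1, -1.5]
finger_gap: 0.0187
clock 6.30 pos [ 0.5533 -0.0136  0.0781] yaw 0.1362 gap 0.0193 F [ 0.0378 -0.4656 -1.2909]
shift [0.0017 0.0009 0.005 ] turn [ 0.0008 -0.005  -0.0002]
```

View pics/wrist5.png

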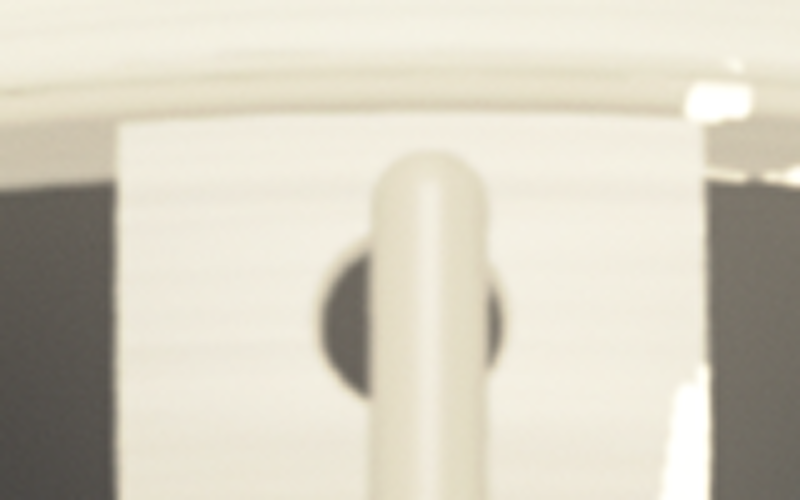

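View pics/side5.png

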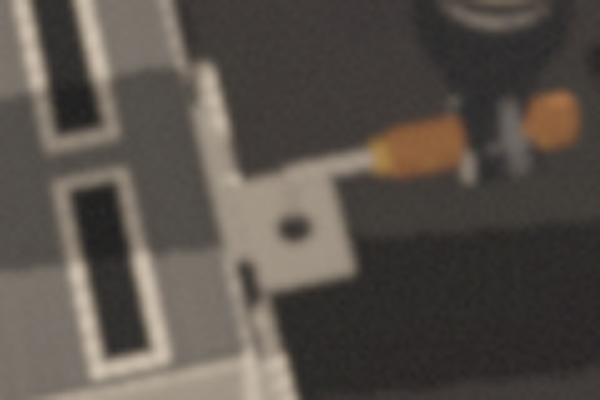

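View pics/scene5.png

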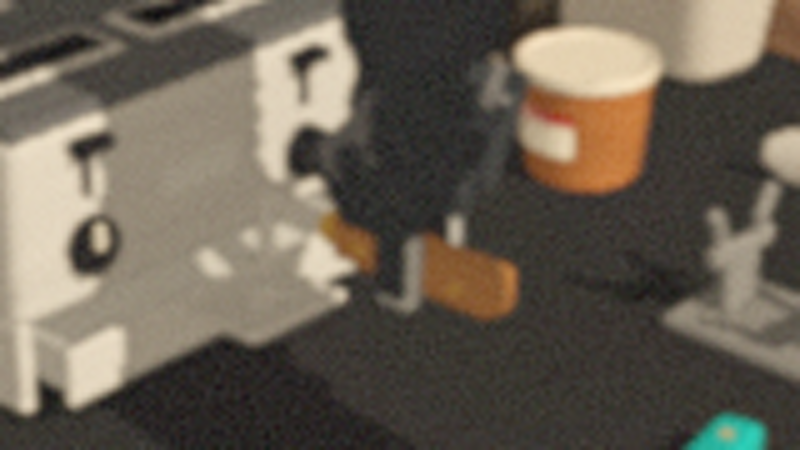

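```bash
python3 - <<'E'
from h import *
import pickle
d=pickle.load(open('wrist5.pkl','rb'))
p=np.array([.5533,-.0136,.0781]);R=Ro.from_rotvec([0,0,.1362])*Ro.from_rotvec([np.pi,0,0])
f=lambda x,y,z:R.inv().apply(wonz(d,200+x/5-.4,y/5-.4,z)-p)
print("hole c",f(412,322,.042),"L,R",f(318,322,.042),f(506,322,.042)," rodend",f(430,150,p[2]+.0176))
a,b=f(116,200,.042),f(705,200,.042);print("tongue",a,b)
a,b=f(116,130,.042),f(116,480,.042);print(a,b); a,b=f(703,130,.042),f(712,480,.042);print(a,b)
E
```

```text
hole c [ 0.097  -0.0018  0.0361] L,R [ 0.0971 -0.0119  0.0361] [0.0971 0.0084 0.0361]  rodend [ 0.1017 -0.0001 -0.0176]
tongue [ 0.1122 -0.0342  0.0361] [0.1119 0.0303 0.0361]
[ 0.1206 -0.0344  0.0361] [ 0.0801 -0.0342  0.0361]
[0.1203 0.0302 0.0361] [0.08   0.031  0.0361]
```

```bash
python3 -m creep '[0,-0.008,0,0,0,0, 0,-0.008,0.03,0,0,0, 0,-0.008,0.06,0,0,0, 0,-0.008,0.085,0,0,0, 0,-0.008,0.085,0,0,0]'; python3 -c "
from h import *
plan([.5533,-.0119,.048],.1362)"
```

```text
clock: 6.8
eef_pos: [0.5522, -0.012, 0.0599]
orientation: [0.998, 0.068, 0.001, 0.0]
force: [-0.8, -0.1, -1.8]
finger_gap: 0.019
clock 6.80 pos [ 0.5522 -0.012   0.0599] yaw 0.1363 gap 0.0190 F [-0.7754 -0.1006 -1.775 ]
shift [0.0055 0.0002 0.0596] turn [ 0.0004 -0.002   0.0001]
```

```bash
python3 -m creep '[0.002,0,0.02,0,0,0, 0.002,0,0.04,0,0,0, 0.002,0,0.06,0,0,0, 0.002,0,0.06,0,0,0]'; python3 -c "
from h import *
import cv2
for n,b in (('wrist',(0,100,200,360)),('side',(200,280,220,340))):
  d=get_image(n);cv2.imwrite('pics/'+n+'6.png',cv2.resize(d['frame'][b[0]:b[1],b[2]:b[3],::-1],None,fx=5,fy=5,interpolation=cv2.INTER_CUBIC))
plan([.5533,-.0119,.048],.1362)"
```

```text
clock: 7.2
eef_pos: [0.5521, -0.012, 0.0472]
orientation: [0.998, 0.068, 0.0, 0.0]
force: [0.1, 0.7, -1.3]
finger_gap: 0.0189
clock 7.30 pos [ 0.5526 -0.012   0.0478] yaw 0.1362 gap 0.0193 F [ 0.8656  0.6102 -1.2074]
shift [ 0.0035  0.0002 -0.0009] turn [ 0.0003 -0.0019  0.    ]
```

View pics/side6.png

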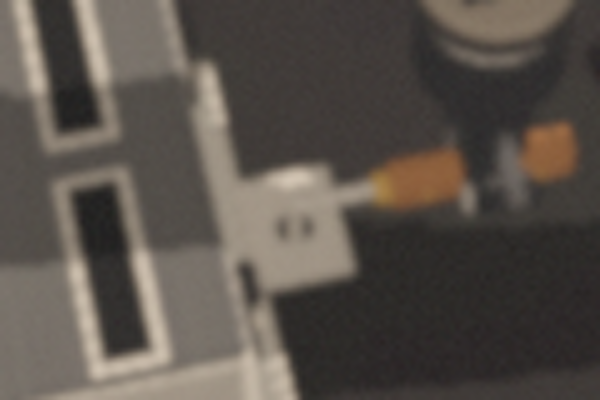

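View pics/wrist6.png

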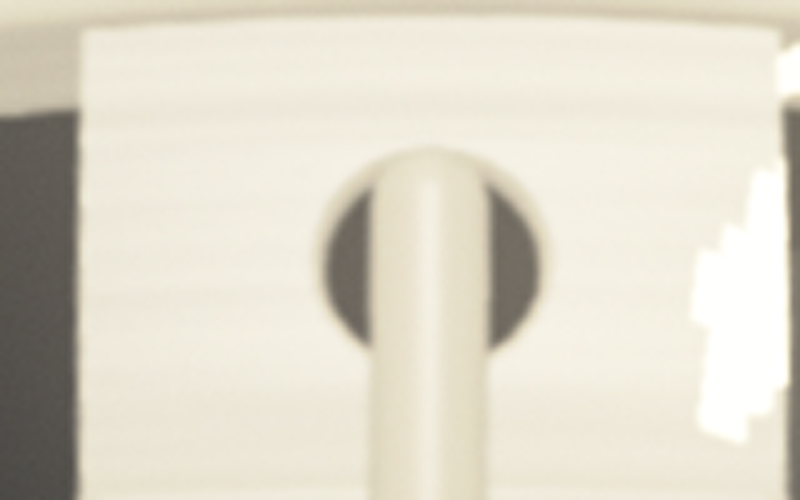

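```bash
python3 -m creep '[-0.01,0,0,0,0,0, -0.02,0,0,0,0,0, -0.035,0,0,0,0,0, -0.05,0,0,0,0,0, -0.065,0,0,0,0,0, -0.08,0,0,0,0,0, -0.095,0,0,0,0,0, -0.11,0,0,0,0,0]'; python3 -c "
from h import *
plan([.5526,-.0120,.0478],.1362)"
```

```text
clock: 8.1
eef_pos: [0.531, -0.015, 0.048]
orientation: [0.998, 0.068, 0.001, 0.0]
force: [2.8, -0.3, -1.3]
finger_gap: 0.0186
clock 8.10 pos [ 0.531 -0.015  0.048] yaw 0.1363 gap 0.0186 F [ 2.8178 -0.2928 -1.3421]
shift [ 0.1088 -0.      0.0014] turn [ 0.0004 -0.0032  0.0001]
```

```bash
python3 -m creep '[-0.015,0,0,0,0,0, -0.03,0,0,0,0,0, -0.045,0,0,0,0,0, -0.06,0,0,0,0,0, -0.075,0,0,0,0,0, -0.09,0,0,0,0,0, -0.105,0,0,0,0,0, -0.12,0,0,0,0,0]'; python3 -c "
from h import *
plan([.5526,-.0120,.0478],.1362)"
```

```text
clock: 8.9
eef_pos: [0.5071, -0.0183, 0.048]
orientation: [0.998, 0.068, 0.001, 0.0]
force: [2.6, -0.2, -2.2]
finger_gap: 0.0188
clock 8.90 pos [ 0.5071 -0.0183  0.048 ] yaw 0.1362 gap 0.0188 F [ 2.5654 -0.2114 -2.1524]
shift [ 0.2296 -0.0003  0.0018] turn [ 0.0005 -0.0035 -0.    ]
```

```bash
python3 -m creep '[-0.008,0,0,0,0,0, -0.014,0,0,0,0,0, -0.02,0,0,0,0,0]'; python3 -m creep '[-0.008,0,0,0,0,0, -0.014,0,0,0,0,0, -0.02,0,0,0,0,0]'
```

```text
clock: 9.2
eef_pos: [0.5031, -0.0189, 0.048]
orientation: [0.998, 0.068, 0.001, 0.0]
force: [2.4, -0.2, -1.6]
finger_gap: 0.0187
clock: 9.5
eef_pos: [0.499, -0.0194, 0.048]
orientation: [0.998, 0.068, 0.001, 0.0]
force: [2.4, 0.0, -1.8]
finger_gap: 0.0189
```

```bash
python3 -m creep '[-0.008,0,0,0,0,0, -0.014,0,0,0,0,0, -0.02,0,0,0,0,0]'; python3 -m creep '[-0.008,0,0,0,0,0, -0.014,0,0,0,0,0, -0.02,0,0,0,0,0]'
```

```text
clock: 9.8
eef_pos: [0.4949, -0.02, 0.048]
orientation: [0.998, 0.068, 0.001, 0.0]
force: [2.3, -0.3, -2.4]
finger_gap: 0.0188
clock: 10.1
eef_pos: [0.4909, -0.0206, 0.048]
orientation: [0.998, 0.068, 0.001, 0.0]
force: [2.9, -0.6, -1.4]
finger_gap: 0.0188
```

```bash
python3 -m creep '[-0.008,0,0,0,0,0, -0.014,0,0,0,0,0, -0.02,0,0,0,0,0]'; python3 -m creep '[-0.008,0,0,0,0,0, -0.014,0,0,0,0,0, -0.02,0,0,0,0,0]'
```

```text
clock: 10.4
eef_pos: [0.4868, -0.0211, 0.048]
orientation: [0.998, 0.068, 0.001, 0.0]
force: [3.3, 0.3, -0.3]
finger_gap: 0.0186
clock: 10.7
eef_pos: [0.4827, -0.0217, 0.048]
orientation: [0.998, 0.068, 0.001, 0.0]
force: [3.4, -1.0, -2.2]
finger_gap: 0.019
```

```bash
python3 -m creep '[-0.008,0,0,0,0,0, -0.014,0,0,0,0,0, -0.02,0,0,0,0,0]'; python3 -m creep '[-0.008,0,0,0,0,0, -0.014,0,0,0,0,0, -0.02,0,0,0,0,0]'
```

```text
clock: 11.0
eef_pos: [0.4787, -0.0223, 0.048]
orientation: [0.998, 0.068, 0.001, 0.0]
force: [1.7, 0.4, -1.9]
finger_gap: 0.0186
clock: 11.3
eef_pos: [0.4746, -0.0229, 0.048]
orientation: [0.998, 0.068, 0.001, 0.0]
force: [2.1, -0.6, -1.8]
finger_gap: 0.0192
```

```bash
python3 -m creep '[-0.008,0,0,0,0,0, -0.014,0,0,0,0,0, -0.02,0,0,0,0,0]'; python3 -m creep '[-0.008,0,0,0,0,0, -0.014,0,0,0,0,0, -0.02,0,0,0,0,0]'
```

```text
clock: 11.6
eef_pos: [0.4705, -0.0234, 0.048]
orientation: [0.998, 0.068, 0.001, 0.0]
force: [3.2, 0.0, -1.1]
finger_gap: 0.0189
clock: 11.9
eef_pos: [0.4664, -0.024, 0.048]
orientation: [0.998, 0.068, 0.001, 0.0]
force: [2.8, -1.0, -1.9]
finger_gap: 0.0187
```

```bash
python3 -m creep '[-0.008,0,0,0,0,0, -0.014,0,0,0,0,0, -0.02,0,0,0,0,0]'
```

```text
clock: 12.2
eef_pos: [0.4623, -0.0245, 0.048]
orientation: [0.998, 0.068, 0.001, 0.0]
force: [3.7, -0.8, -1.0]
finger_gap: 0.0188
```

```bash
python3 -m creep '[-0.008,0,0,0,0,0, -0.014,0,0,0,0,0, -0.02,0,0,0,0,0]'
```

```text
clock: 12.5
eef_pos: [0.4583, -0.0251, 0.048]
orientation: [0.998, 0.068, 0.001, 0.0]
force: [3.3, -0.2, -0.9]
finger_gap: 0.0186
```

```bash
python3 -m creep '[-0.006,0,0,0,0,0, -0.012,0,0,0,0,0]'
```

```text
clock: 12.7
eef_pos: [0.4564, -0.0254, 0.0481]
orientation: [0.998, 0.068, 0.002, 0.0]
force: [6.0, 1.0, -3.0]
finger_gap: 0.0192
```

```bash
python3 -m creep '[-0.006,0,0,0,0,0, -0.012,0,0,0,0,0]'
```

```text
clock: 12.9
eef_pos: [0.456, -0.0253, 0.0485]
orientation: [0.998, 0.068, 0.004, -0.0]
force: [5.4, 0.3, 1.4]
finger_gap: 0.019
```

```bash
python3 -m creep '[-0.006,0,0,0,0,0, -0.012,0,0,0,0,0]'
```

```text
clock: 13.1
eef_pos: [0.4561, -0.0252, 0.0491]
orientation: [0.998, 0.068, 0.007, -0.0]
force: [9.7, 0.6, -5.0]
finger_gap: 0.0189
```

```bash
python3 -c "
from h import *
plan([.4545,-.0254,.048],.1362);print(get_obs()['torque'])"
```

```text
clock 13.10 pos [ 0.4561 -0.0252  0.0491] yaw 0.1368 gap 0.0189 F [ 9.7173  0.5862 -4.96  ]
shift [-0.0084  0.0001  0.0056] turn [ 0.0006 -0.0178  0.0008]
[ 0.1332 -1.7366 -0.0498]
```

```bash
python3 -m creep '[-0.014,0,0.003,0,-0.01,0, -0.014,0,0.003,0,-0.01,0]'; python3 -c "
from h import *
print(get_obs()['force'],get_obs()['torque'])"
```

```text
clock: 13.3
eef_pos: [0.4561, -0.0251, 0.0492]
orientation: [0.998, 0.068, 0.006, -0.0]
force: [7.2, -0.0, -3.9]
finger_gap: 0.0191
[ 7.1705 -0.0294 -3.9093] [ 0.0401 -1.581  -0.0668]
```

```bash
python3 -m creep '[-0.016,0,0.003,0,-0.005,0, -0.02,0,0.003,0,-0.005,0, -0.02,0,0.003,0,-0.005,0]'
```

```text
clock: 13.6
eef_pos: [0.4561, -0.0251, 0.0493]
orientation: [0.998, 0.069, 0.008, -0.0]
force: [10.9, 0.9, -7.6]
finger_gap: 0.0188
```

```bash
python3 -m creep '[-0.02,0,0.006,0,-0.01,0, -0.02,0,0.006,0,-0.01,0, -0.02,0,0.006,0,-0.01,0]'; python3 -m creep '[-0.02,0,0.006,0,-0.01,0, -0.02,0,0.006,0,-0.01,0, -0.02,0,0.006,0,-0.01,0]';python3 -m creep '[-0.02,0,0.006,0,-0.01,0, -0.02,0,0.006,0,-0.01,0]'
```

```text
clock: 13.9
eef_pos: [0.4561, -0.0252, 0.049]
orientation: [0.998, 0.069, 0.008, -0.0]
force: [9.7, 0.1, -5.6]
finger_gap: 0.0191
clock: 14.2
eef_pos: [0.456, -0.0253, 0.0487]
orientation: [0.998, 0.069, 0.008, -0.0]
force: [10.6, 0.9, -3.8]
finger_gap: 0.0187
clock: 14.4
eef_pos: [0.456, -0.0253, 0.0486]
orientation: [0.998, 0.069, 0.008, -0.0]
force: [9.1, 0.5, -2.8]
finger_gap: 0.0191
```

```bash
python3 -m creep '[-0.022,0,0.003,0,-0.01,0, -0.022,0,0.003,0,-0.01,0, -0.022,0,0.003,0,-0.01,0, -0.022,0,0.003,0,-0.01,0, -0.022,0,0.003,0,-0.01,0, -0.022,0,0.003,0,-0.01,0, -0.022,0,0.003,0,-0.01,0]'; python3 -c "
from h import *
plan([.456+.004*.99,-.0253+.004*.136,.048],.1362)"
```

```text
clock: 15.1
eef_pos: [0.4561, -0.0253, 0.0489]
orientation: [0.998, 0.069, 0.009, -0.0]
force: [11.9, 1.6, -6.4]
finger_gap: 0.019
clock 15.10 pos [ 0.4561 -0.0253  0.0489] yaw 0.1385 gap 0.0190 F [11.9051  1.5608 -6.3874]
shift [0.0196 0.0001 0.0049] turn [ 0.0015 -0.0231  0.0029]
```

```bash
python3 -m creep '[0.01,0,0,0,-0.01,0, 0.022,0,0.002,0,-0.023,0, 0.022,0,0.002,0,-0.023,0, 0.022,0,0.002,0,-0.023,0]'; python3 -c "
from h import *
plan([.456+.004*.99,-.0253+.004*.136,.048],.1362)
import cv2
for n,b in (('wrist',(0,100,200,360)),('side',(200,280,220,340))):
  d=get_image(n);cv2.imwrite('pics/'+n+'7.png',cv2.resize(d['frame'][b[0]:b[1],b[2]:b[3],::-1],None,fx=5,fy=5,interpolation=cv2.INTER_CUBIC))
"
```

```text
clock: 15.5
eef_pos: [0.4589, -0.0247, 0.048]
orientation: [0.998, 0.069, -0.001, 0.001]
force: [0.6, 0.0, -2.7]
finger_gap: 0.0191
clock 15.50 pos [ 0.4589 -0.0247  0.048 ] yaw 0.1385 gap 0.0191 F [ 0.6071  0.025  -2.7281]
shift [ 0.005   0.0009 -0.0002] turn [0.0012 0.0038 0.003 ]
```

View pics/wrist7.png

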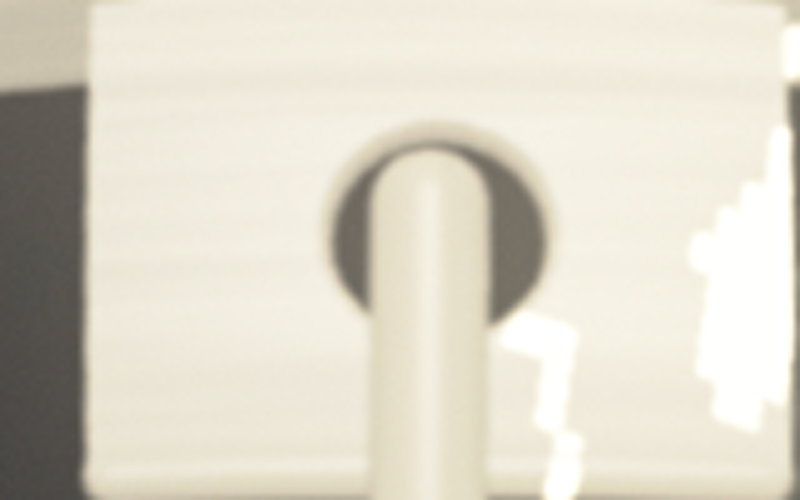

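View pics/side7.png

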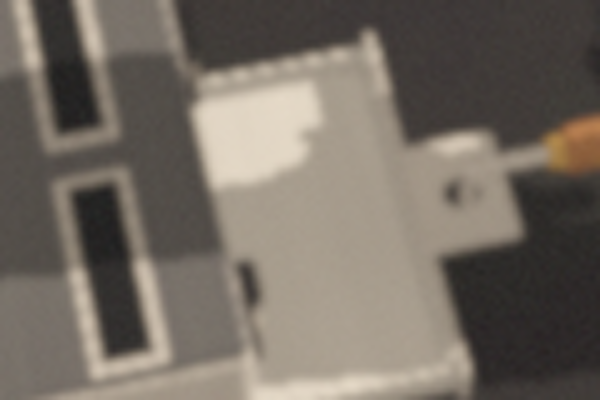

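```bash
python3 -m creep '[0.012,0,0,0,0,0, 0.012,0,0,0,0,0, 0.012,0,-0.05,0,0,0, 0.012,0,-0.1,0,0,0, 0.012,0,-0.17,0,0,0, 0.012,0,-0.25,0,0,0, 0.012,0,-0.35,0,0,0, 0.012,0,-0.42,0,0,0, 0.012,0,-0.42,0,0,0]'; python3 -c "
from h import *
plan([.5,-.2281,.135],.107)
import cv2,pickle
for n in ('wrist','side'):
  d=get_image(n);pickle.dump(d,open(n+'8.pkl','wb'));cv2.imwrite('pics/'+n+'8.png',d['frame'][:,:,::-1])
"
```

```text
clock: 16.5
eef_pos: [0.4639, -0.0243, 0.135]
orientation: [0.998, 0.069, 0.002, 0.001]
force: [-0.1, -0.2, -1.3]
finger_gap: 0.0186
clock 16.50 pos [ 0.4639 -0.0243  0.135 ] yaw 0.1383 gap 0.0186 F [-0.1491 -0.197  -1.3227]
shift [0.0383 1.0343 0.0025] turn [ 0.0028 -0.005   0.0398]
```

View pics/wrist8.png

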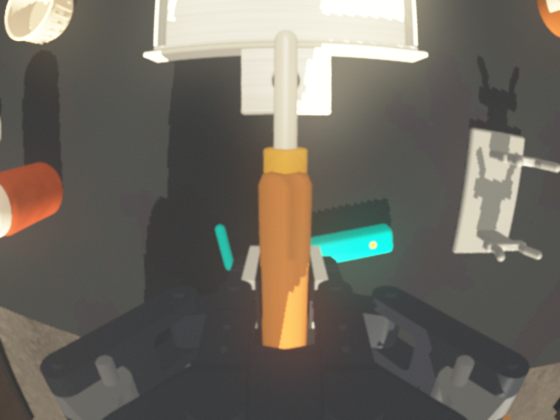

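View pics/side8.png

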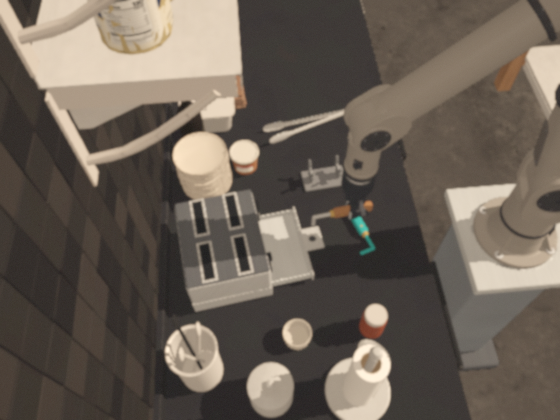

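```bash
python3 -m creep '[0,0.1,-0.05,0,0,0.01, 0.01,0.25,-0.08,0,0,0.02, 0.02,0.45,-0.08,0,0,0.04, 0.03,0.65,-0.08,0,0,0.04, 0.038,0.8,-0.05,0,0,0.04, 0.038,0.92,0,0,0,0.04, 0.038,0.99,0,0,0,0.04, 0.038,1,0,0,0,0.04, 0.038,1,0,0,0,0.04]'; python3 -c "
from h import *
plan([.5,-.2281,.135],.107)
import cv2,pickle
d=get_image('wrist');pickle.dump(d,open('wrist9.pkl','wb'));cv2.imwrite('pics/wrist9.png',d['frame'][:,:,::-1])
"
```

```text
clock: 17.5
eef_pos: [0.497, -0.2204, 0.1328]
orientation: [0.999, 0.054, -0.001, 0.0]
force: [-0.7, -0.1, -0.8]
finger_gap: 0.0186
clock 17.50 pos [ 0.497  -0.2204  0.1328] yaw 0.1074 gap 0.0186 F [-0.7233 -0.0617 -0.8359]
shift [ 0.0107  0.0397 -0.0112] turn [0.0004 0.0016 0.0005]
```

View pics/wrist9.png

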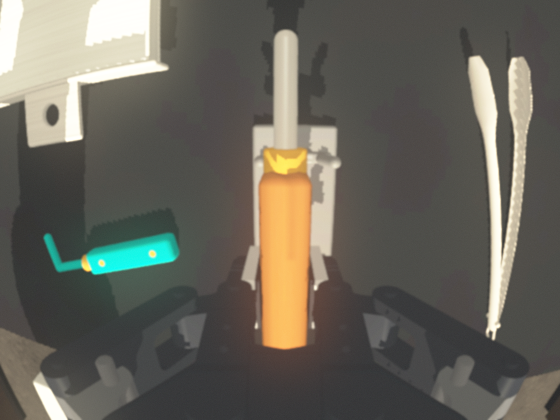

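```bash
python3 -m creep '[0.0107,0.038,0,0,0,0, 0.0107,0.0397,0.05,0,0,0, 0.0107,0.0397,0.13,0,0,0, 0.0107,0.0397,0.21,0,0,0, 0.0107,0.0397,0.27,0,0,0, 0.0107,0.0397,0.27,0,0,0, 0.0107,0.0397,0.27,0,0,0]'; python3 -c "
from h import *
plan([.5,-.2281,.0424],.107)
import cv2,pickle
for n,b in (('wrist',(0,350,150,420)),('side',(130,210,270,370)),('scene',(180,260,280,390))):
  d=get_image(n);cv2.imwrite('pics/'+n+'10.png',cv2.resize(d['frame'][b[0]:b[1],b[2]:b[3],::-1],None,fx=1.7 if n=='wrist' else 6,fy=1.7 if n=='wrist' else 6,interpolation=cv2.INTER_CUBIC))
"
```

```text
clock: 18.25
eef_pos: [0.5003, -0.2273, 0.0789]
orientation: [0.999, 0.054, -0.0, 0.0]
force: [0.1, 0.0, -0.9]
finger_gap: 0.0187
clock 18.25 pos [ 0.5003 -0.2273  0.0789] yaw 0.1090 gap 0.0187 F [ 0.121   0.0151 -0.8699]
shift [-0.0015  0.0038  0.1826] turn [0.0002 0.0013 0.0025]
```

View pics/wrist10.png

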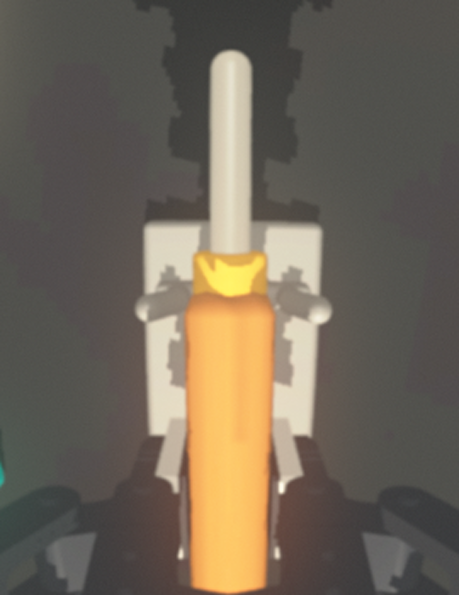

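View pics/side10.png

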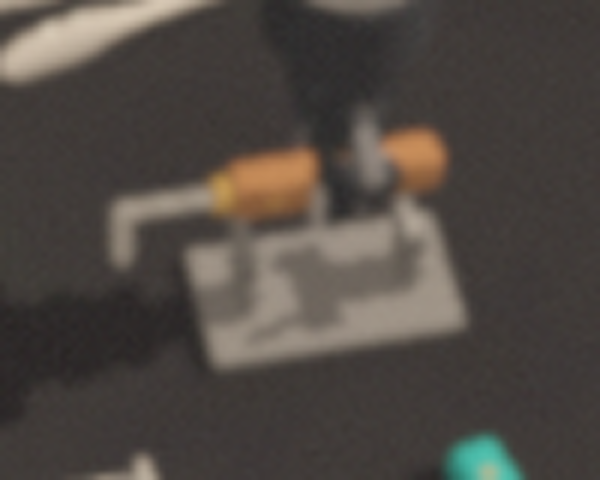

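View pics/scene10.png

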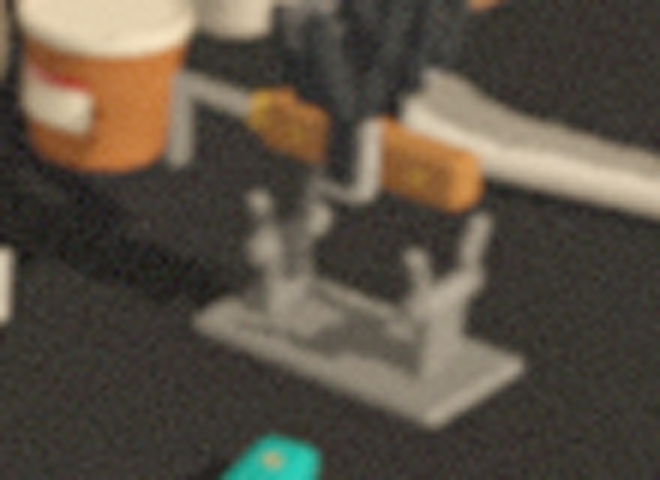

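```bash
python3 -m creep '[-0.0015,0.0038,0.04,0,0,0.002, -0.0015,0.0038,0.08,0,0,0.002, -0.0015,0.0038,0.12,0,0,0.002, -0.0015,0.0038,0.12,0,0,0.002]'; python3 -m creep '[0,0,0.02,0,0,0, 0,0,0.04,0,0,0, 0,0,0.055,0,0,0, 0,0,0.055,0,0,0]'; python3 -c "
from h import *
plan([.5,-.2281,.0424],.107)"
```

```text
clock: 18.8
eef_pos: [0.4994, -0.228, 0.0542]
orientation: [0.999, 0.054, -0.001, -0.0]
force: [-0.8, -0.4, -1.7]
finger_gap: 0.0188
clock: 19.2
eef_pos: [0.4993, -0.228, 0.043]
orientation: [0.999, 0.054, -0.001, -0.0]
force: [0.4, -0.1, -1.4]
finger_gap: 0.0184
clock 19.20 pos [ 0.4993 -0.228   0.043 ] yaw 0.1071 gap 0.0184 F [ 0.3897 -0.1148 -1.4453]
shift [0.0032 0.0009 0.003 ] turn [-0.0006  0.003   0.0002]
```

```bash
python3 -m creep '[0,0,0.004,0,0,0, 0,0,0.005,0,0,0]'; python3 -m creep '[0,0,0,0,0,0, 0,0,0,0,0,0, 0,0,0,0,0,0, 0,0,0,0,0,0, 0,0,0,0,0,0, 0,0,0,0,0,0, 0,0,0,0,0,0]' -0.3; python3 -c "
from h import *
plan([.5,-.2281,.0424],.107)
import cv2,pickle
for n,b in (('wrist',(0,350,150,420)),('side',(130,210,270,370)),('scene',(180,260,280,390))):
  d=get_image(n);cv2.imwrite('pics/'+n+'11.png',cv2.resize(d['frame'][b[0]:b[1],b[2]:b[3],::-1],None,fx=1.7 if n=='wrist' else 6,fy=1.7 if n=='wrist' else 6,interpolation=cv2.INTER_CUBIC))
"
```

```text
clock: 19.4
eef_pos: [0.4995, -0.2281, 0.0426]
orientation: [0.999, 0.054, -0.001, -0.0]
force: [-1.5, 1.1, 4.0]
finger_gap: 0.0186
clock: 20.1
eef_pos: [0.4995, -0.2281, 0.0425]
orientation: [0.999, 0.054, -0.001, -0.0]
force: [-0.8, -0.1, -0.2]
finger_gap: 0.0555
clock 20.10 pos [ 0.4995 -0.2281  0.0425] yaw 0.1071 gap 0.0555 F [-0.7722 -0.0673 -0.1843]
shift [0.0024 0.0003 0.0007] turn [-0.0004  0.0027  0.0002]
```

View pics/wrist11.png

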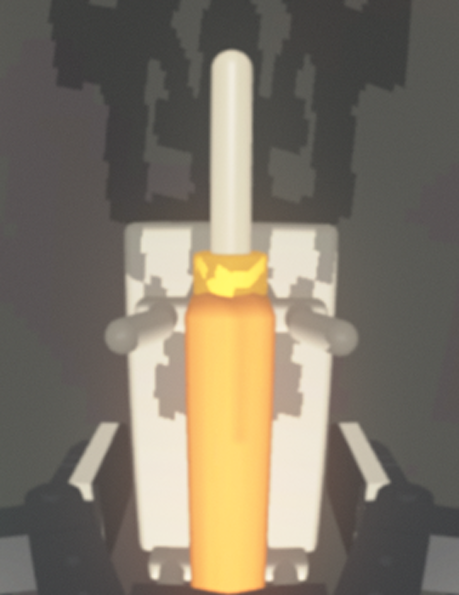

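View pics/scene11.png

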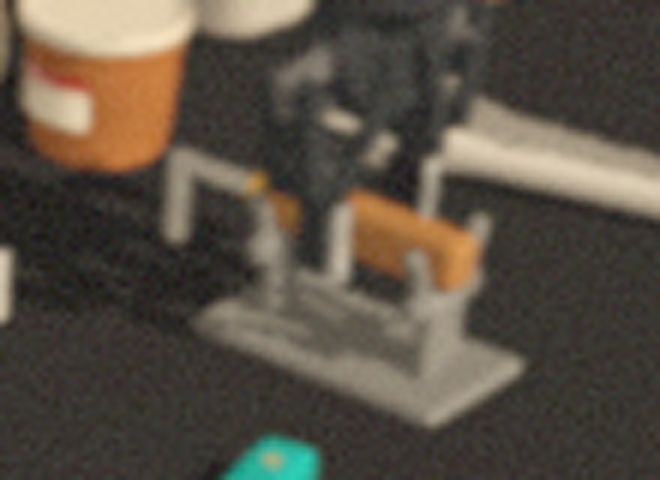

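The hook lies in both forks and the fingers are clear of it, so I'll withdraw straight up.

```bash
python3 -m creep '[0,0,-0.05,0,0,0, 0,0,-0.15,0,0,0, 0,0,-0.3,0,0,0, 0,0,-0.5,0,0,0, 0,0,-0.7,0,0,0, 0,0,-0.85,0,0,0, 0,0,-0.9,0,0,0, 0,0,-0.9,0,0,0]'; python3 -c "
from h import *
import cv2,pickle
for n in ('wrist','side','scene'):
  d=get_image(n);pickle.dump(d,open(n+'12.pkl','wb'));cv2.imwrite('pics/'+n+'12.png',d['frame'][:,:,::-1])
"
```

```text
clock: 21.05
eef_pos: [0.5008, -0.2284, 0.2245]
orientation: [0.999, 0.053, 0.001, 0.001]
force: [0.0, -0.6, -0.6]
finger_gap: 0.0558
```

View pics/wrist12.png

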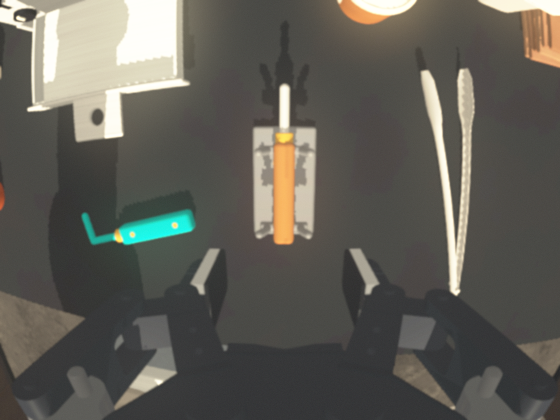

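View pics/side12.png

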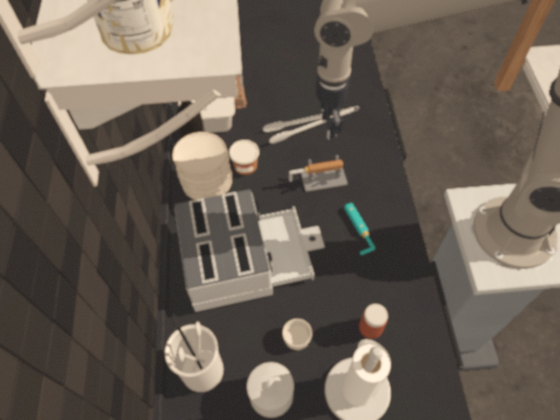

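View pics/scene12.png

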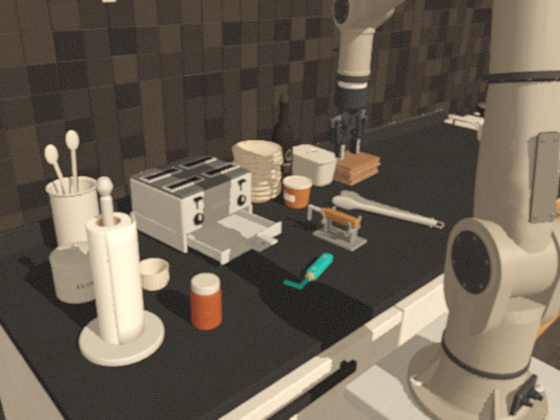

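```bash
python3 -c "
from h import *
import pickle
d=pickle.load(open('wrist12.pkl','rb'));h=wonz(d,97,116.5,.0405);print(h,np.linalg.norm(h[:2]-[.6495,.0015]))
print(hand_in())"
```

```text
[ 0.5591 -0.0119  0.0405] 0.09137495747768584
the job is handed in; nothing more can be done
None
```

I drew the crumb tray out with the wooden-handled hook, held it against its stop, and left it out. The hook is back in both forks of its rest, and I handed the job in at about 21 s.

- **Pull:** The tray slid out with about 2.5–3.5 N at the wrist. It came to rest against its stop about 91 mm out, as measured in the last picture.
- **At the stop:** I kept pulling there for well over a second. The wrist readings were 9–12 N along the pull, and about 13.5 N in total at the most, including the vertical part. These are readings taken at the end of each move, so a short peak in between could have gone unseen.
- **Unhooking:** The pull was off (0.6 N) before I lifted the hook. The tray's hole stayed in the same place in the side view afterwards.
- **Final pictures:** The arm is about 0.2 m above the rest and clear of everything. The bystanders and the turquoise look-alike stand where they were.

**Disagreements:** The cameras showed the gripped hook 2–3 mm to one side of the tool axis. I therefore lined the tip up with the hole by their relative position in the pictures. While pulling at the stop, the tool tilted by up to about 0.02 rad and rose about 1 mm. I straightened it before lifting out.

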